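Push a rubber mould on to the wax injector's nozzle and hold it there

ROBOT

A 6-joint arm with a two-finger parallel gripper is mounted at the origin on the work surface; the furniture and walls round the work are solid. World frame = base frame: x ahead of the robot, y to its left, z up, the work surface at z = 0. Lengths are in m, angles in rad, forces in N, time in s.
With the tool pointing down it reaches from about 0.35 to 0.775 m from the base axis. Payload 7.3 kg.
Tool frame: the origin (TCP) lies at the very end of the fingers, on their centre line; the grasp point (between the pads) lies grip_point_offset behind it (grip_point_offset is the distance from the TCP to the grasp point, in m); z points along the fingers, y is the direction in which the jaws open and shut (so a half turn about z gives the same grasp; the last joint's range is limited). The gripper opens to 92 mm and grips with 3 to 60 N. Pads are 19 mm wide; open, the fingers measure 130 mm over their backs; the gripper's body (75 mm by 190 mm) begins 47 mm behind the grasp point.
Start: joints at [-1.426, 0.342, 1.524, -0, 1.275, -0.146], TCP at [0.151, -0.503, 0.227] pointing down, gripper open.
Joint ranges: [-2.53, 2.53], [-0.77, 2.02], [0.04, 2.7], [-1, 4.14], [0.28, 2.66], [-3.11, 3.11]. Speed limits (rad/s): [2.57, 2.57, 3.14, 3.14, 3.14, 3.14].

INTERFACE

Orientations are given as [roll, pitch, yaw] about the fixed x, y, z axes, in that order (R = Rz(yaw) Ry(pitch) Rx(roll)).
In Python, from cell import * gives the robot as it stands.
- The arm moves only by the shell command python3 -m inch 'ROWS' [OPENING] [FORCE]. ROWS is JSON, a list that holds one entry, the list of rows, each a list of 4 numbers: the shift along the tool's x, y, z in mm, then the turn about the tool's z in rad. In form: [[[x, y, z, roll], ...]]. A call has 1 to 10 rows; each row shifts and turns the commanded pose from where the row before left it, along the tool's axes as they then stand; what a row does not reach is not made up. A row lasts 1/8 s, in which the tool goes at most 62.5 mm and 10.7 degrees, less where a joint would pass 70% of its speed; a pose out of reach is approached as far as the arm can. A call with a gripper value outside its range is refused whole. OPENING is the closure, from -1 (fully open) to 1 (shut), set as the call begins (- or left out, the last holds). The fingers move at their own pace and stop on an object; FORCE is the grip in N (left out, the last holds). Time passes only in rows, so rows that do not move let the fingers close. It gives the time, the measured TCP pose, the force and the opening at its end, in the units of the state.
- observe(): the state, without advancing time (a new reading comes with each control period).
- read_camera(name): name is "side" or "top" or "wrist"; returns a dict with "img" (384x512x3 uint8, blue, green, red), "fx", "fy", "cx", "cy" (pixels), "eye" and "rotation" of the camera in the world; the wrist camera has in their place "T_tool_cam" (4x4, takes a point from camera to tool coordinates, whose origin is the TCP and whose axes are the flange's). Camera axes: x right, y down, z forward; pixel columns grow to the right and rows downward; lengths in m; the calibration is good to about 2 mm. A picture is of the moment at which its call begins: read the wrist's pose just before it. There is no depth.
- hand_in(): hands the job in, once; it reports no verdict.
Trained networks look in the newest picture that a camera, given by its name, has taken for a name from the list of things; names that differ only in an ending like _2 or _b are one class to them, and where a whole thing is asked for, a point or a joint stands for the part that bears it (a point fixed in the world has none). Each returns a list of dicts, best first, with "conf" (0 to 1); they miss things now and then, are a little off and sometimes report something else, mostly with a low value. They report only what shows in the picture. A call takes as long as a camera call. They do not tell look-alikes from the thing itself.
- boxes_of(camera, label): "at" ([row, column] in pixels, amid what is visible of it).
- place_of(camera, label): "at" ([row, column] in pixels: a listed point, or the origin of a listed thing).
The state is a dict: "time": time; "qpos": joint angles; "qvel": joint speeds; "joint_efforts": joint torques, N m; "tool_pos": TCP position; "tool_rot": TCP orientation; "contact_force": force on the tool from outside, world axes, zero at the start; "torque": the same for the moment, N m; "opening": finger opening in m.
Only numpy, scipy, OpenCV 4.12 (cv2) and the standard library are available. Lean on these libraries where they do the work, as an engineer would, in place of code of your own. Each camera call takes 0.05 s, during which the arm holds its last target. There are 200 camera calls.

TASK

Without gripping or lifting it, nudge the rubber mould that lies alone in front of the wax injector into line with the nozzle, slide it along the bench between the two guide bars, sprue hole first, and press it on to the sprung nozzle until the nozzle is pushed well in, without forcing it. Finish while still holding the mould pressed there with the fingers. Keep the robot off the injector itself, and leave the spare moulds, tools, tape and bottles where they are.

Things in the scene. Friction and masses are not known exactly. Their poses are not given: they have to be found in the camera images.
- mould: the mould to push: brown cut-rubber block lying flat and alone before the injector's fork (its spares lie stacked elsewhere), 50 mm wide (x), 76 mm long (y from -37 to +39 mm), 22 mm thick, about 0.11 kg, flat upright sides, best pushed low down. Origin at the centre of its underside. The -y end has the sprue hole (brass ring) and starts facing the injector to within 0.65 rad
- sprue (a point): the sprue hole of that mould: a brass ring 12 mm across in the middle of its -y end face, 37 mm from the origin and 11 mm above the bench; axes as the mould's
- wax_injector: bench wax injector, fixed: grey pot 120 mm across on a round dark foot 148 mm across, with thermostat box, lid yoke and gauge, about 225 mm high. Origin on the bench under the pot's centre. Its -x axis points out of the front along the nozzle; the nozzle's line is y = 0
- fork_mouth (a point): point on the bench, on the nozzle's line (y = 0), x = -135 mm in the injector's frame, axes as the injector's: there the two aluminium guide bars (14 mm high, 12 mm thick) begin to run parallel, inner faces at y = +27 and -27 mm (2 mm play each side), on to the foot. In front of it they flare out to x = -161 mm, 85 mm apart inside, 106 outside. A pressed mould stands about 15 mm out
- nozzle_tip (a point): tip of the brass nozzle (10 mm thick, tapered to 6 mm), 11 mm above the bench on the injector's line y = 0, at x = -105 mm in the injector's frame when it is free; it moves in with the nozzle. Axes as the injector's
- nozzle (a joint): how far the nozzle is pushed in, m: 0 free, 0.008 at its hard stop. Its spring needs about 2 N to start, 4 N at 4 mm and 6 N at the stop
- spare_mould_low: lower of two spare moulds stacked at the right of the work, same block as the mould; origin at the centre of its underside; leave alone
- spare_mould_top: upper spare mould; origin at the centre of its underside; leave alone
- tape_roll: roll of tape lying flat, 58 mm across, 24 mm high; origin at the centre of its underside; leave alone
- cutters: side cutters with blue handles lying flat, 60x105x12 mm, long along y; origin at the centre of the underside; leave alone
- tweezers: steel tweezers lying flat, 18x136x10 mm, long along y; origin at the centre of the underside; leave alone
- flux_bottle: white bottle, 46 mm across, 71 mm high; origin at the centre of its underside; leave alone
- ink_bottle: small dark-blue bottle with a black cap, 32x40 mm, 64 mm high; origin at the centre of its underside; leave alone
Things that resemble listed ones, but are neither listed nor needed, are in the scene too. Leave any pink or red look-alike of the mould alone.

How it is judged:
On the way:
1. the mould lies flat and squared up between the guide bars, sprue end in, with the nozzle not yet pressed (y of sprue in the frame of wax_injector between -0.004 and 0.004 m and angle between the y axis of mould and the x axis of wax_injector, either way round below 0.12 rad and height (world z) of mould below 0.004 m and angle between mould's own z axis and vertical below 0.06 rad and x of sprue in the frame of wax_injector above -0.132 m and value of joint nozzle below 0.0015 m), for 0.05 s.
At the end, for the whole second after the job is handed in: Mould flat on the bench between the bars, sprue hole within 4 mm of the nozzle's line and 6 mm of its tip, length within 0.12 rad of that line; nozzle pushed in by more than 4 mm of its 8 mm; fingers still pressing the mould with more than 1.5 N; at rest (y of sprue in the frame of wax_injector between -0.004 and 0.004 m and angle between the y axis of mould and the x axis of wax_injector, either way round below 0.12 rad and height (world z) of mould below 0.004 m and angle between mould's own z axis and vertical below 0.06 rad and value of joint nozzle above 0.004 m and horizontal distance between sprue and nozzle_tip below 0.006 m and contact force between the fingers and mould above 1.5 N and linear speed of mould below 0.01 m/s); the arm keeps its last pose, push and grip.
It fails at once if the mould is lifted or tipped (more than 6 mm off the bench or 0.2 rad) (height (world z) of mould above 0.006 m or angle between mould's own z axis and vertical above 0.2 rad).
It fails at once if the mould is pinched or forced (fingers on it with more than 35 N) (contact force between the fingers and mould above 35 N).
It fails at once if the robot touches the injector or its nozzle (contact force between any of the fingers, the arm and wax_injector above 2 N).
It fails at once if another thing on the bench is moved by more than 10 mm (distance of any of spare_mould_low, spare_mould_top, tape_roll, cutters, tweezers, flux_bottle, ink_bottle from where it was at the start of the episode above 0.01 m).
It also fails if it takes over 58 s, if anything falls off the work surface, if the arm or the gripper's body presses on something with over 40 N, if the wrist force passes 120 N, or if a joint passes its speed limit or range.

## Working session

There is one attempt and no reset: what is moved stays moved. The work goes in short steps, Python scripts to look and compute and a shell command to move; the robot and the scene stay as the last step left them, time stands still between calls to the robot, and variables do not carry over. Pictures are saved under pics/ and viewed, about 8 in all and at most 12, crops included, and the job is handed in when it is done.

```bash
mkdir -p pics; cat > h.py <<'E'
from cell import *
import numpy as np, cv2
def snap(n,f=None):
    c=read_camera(n)
    if f: cv2.imwrite('pics/'+f,c['img'])
    return c
def px2w(c,at,z):
    r,k=at; d=np.array([(k-c['cx'])/c['fx'],(r-c['cy'])/c['fy'],1.])
    d=np.array(c['rotation'])@d; e=np.array(c['eye'])
    return e+d*(z-e[2])/d[2]
def w2px(c,p):
    q=np.array(c['rotation']).T@(np.array(p)-np.array(c['eye']))
    return [c['cy']+c['fy']*q[1]/q[2], c['cx']+c['fx']*q[0]/q[2]]
E
python3 - <<'E'
from h import *
s=observe(); print({k:np.round(v,3).tolist() for k,v in s.items()})
Z={'mould':0,'sprue':.011,'wax_injector':0,'fork_mouth':0,'nozzle_tip':.011,'spare_mould_low':0,'spare_mould_top':.022,'tape_roll':0,'cutters':0,'tweezers':0,'flux_bottle':0,'ink_bottle':0}
for n in('top','side'):
    c=snap(n,n+'0.png'); print(n,np.round(c['eye'],3))
    for l,z in Z.items():
        for d in place_of(n,l)[:3]: print(l,np.round(d['at'],0),round(d['conf'],2),np.round(px2w(c,d['at'],z),3))
a=cv2.imread('pics/top0.png');b=cv2.imread('pics/side0.png')
cv2.imwrite('pics/a.png',cv2.resize(a,(768,576)));cv2.imwrite('pics/b.png',cv2.resize(b,(768,576)))
E
```

```text
{'time': 0.0, 'qpos': [-1.426, 0.343, 1.525, 0.0, 1.275, -0.146], 'qvel': [0.0, 0.001, -0.001, -0.0, -0.0, -0.0], 'joint_efforts': [-0.002, -43.124, -24.423, 0.072, 0.056, -0.0], 'tool_pos': [0.15, -0.503, 0.226], 'tool_rot': [-3.14, -0.0, 0.291], 'contact_force': [0.555, 0.027, 0.213], 'torque': [0.032, 0.036, 0.023], 'opening': 0.092}
top [0.251 0.1   1.169]Traceback (most recent call last):
  File "<stdin>", line 7, in <module>
  File "h.py", line 10, in px2w
    return e+d*(z-e[2])/d[2]
                        ~^^^
IndexError: invalid index to scalar variable.
```

```bash
cat > h.py <<'E'
from cell import *
import numpy as np, cv2
from scipy.spatial.transform import Rotation as Ro
def rot(r): 
    r=np.array(r,float); return Ro.from_euler('xyz',r).as_matrix() if r.shape==(3,) else r
def snap(n,f=None):
    s=observe(); c=dict(read_camera(n))
    if n=='wrist':
        T=np.eye(4);T[:3,:3]=rot(s['tool_rot']);T[:3,3]=s['tool_pos'];T=T@np.array(c['T_tool_cam'])
        c['eye'],c['rotation']=T[:3,3],T[:3,:3]
    if f: cv2.imwrite('pics/'+f,c['img'])
    return c
def px2w(c,at,z):
    r,k=at; d=np.array([(k-c['cx'])/c['fx'],(r-c['cy'])/c['fy'],1.])
    d=rot(c['rotation'])@d; e=np.array(c['eye'])
    return e+d*(z-e[2])/d[2]
def w2px(c,p):
    q=rot(c['rotation']).T@(np.array(p)-np.array(c['eye']))
    return [c['cy']+c['fy']*q[1]/q[2], c['cx']+c['fx']*q[0]/q[2]]
E
python3 - <<'E'
from h import *
Z={'mould':0,'sprue':.011,'wax_injector':0,'fork_mouth':0,'nozzle_tip':.011,'spare_mould_low':0,'spare_mould_top':.022,'tape_roll':0,'cutters':0,'tweezers':0,'flux_bottle':0,'ink_bottle':0}
for n in('top','side'):
    c=snap(n,n+'0.png'); print(n,np.round(c['eye'],3),c['rotation'],grip_point_offset if 'grip_point_offset' in globals() else '')
    for l,z in Z.items():
        for d in place_of(n,l)[:3]: print(l,np.round(d['at'],0),round(d['conf'],2),np.round(px2w(c,d['at'],z),3))
a=cv2.imread('pics/top0.png');b=cv2.imread('pics/side0.png')
cv2.imwrite('pics/a.png',cv2.resize(a,(768,576)));cv2.imwrite('pics/b.png',cv2.resize(b,(768,576)))
E
```

```text
top [0.251 0.1   1.169] [-2.90905565e+00  1.37063034e-06 -1.52380429e+00] 0.0188
mould [187. 253.] 0.85 [0.533 0.102 0.   ]
mould [241. 260.] 0.78 [0.384 0.077 0.   ]
mould [206. 288.] 0.57 [0.483 0.003 0.   ]
sprue [203. 304.] 0.97 [ 0.492 -0.038  0.011]
sprue [181. 239.] 0.83 [0.545 0.144 0.011]
sprue [229. 263.] 0.81 [0.415 0.071 0.011]
wax_injector [188. 146.] 0.67 [0.517 0.402 0.   ]
fork_mouth [180. 200.] 0.81 [0.547 0.252 0.   ]
nozzle_tip [184. 188.] 0.51 [0.531 0.286 0.011]
spare_mould_low [192. 353.] 0.45 [ 0.533 -0.178  0.   ]
spare_mould_top [191. 357.] 0.89 [ 0.53  -0.182  0.022]
tape_roll [137. 208.] 0.82 [0.675 0.239 0.   ]
cutters [238. 333.] 0.72 [ 0.4   -0.122  0.   ]
tweezers [249. 181.] 0.39 [0.351 0.29  0.   ]
flux_bottle [146. 334.] 0.65 [ 0.666 -0.123  0.   ]
ink_bottle [244. 143.] 0.6 [0.359 0.395 0.   ]
ink_bottle [238. 336.] 0.22 [ 0.399 -0.13   0.   ]
side [ 0.516 -0.821  0.812] [-2.25238472 -0.00479774  0.02388943] 0.0188
mould [206. 215.] 0.96 [0.375 0.08  0.   ]
mould [199. 274.] 0.86 [0.536 0.116 0.   ]
mould [229. 249.] 0.66 [ 0.471 -0.003  0.   ]
sprue [205. 233.] 0.89 [0.424 0.075 0.011]
sprue [236. 259.] 0.89 [ 0.498 -0.036  0.011]
sprue [190. 273.] 0.65 [0.532 0.143 0.011]
wax_injector [167. 277.] 0.71 [0.545 0.264 0.   ]
wax_injector [142. 268.] 0.58 [0.516 0.4   0.   ]
fork_mouth [170. 278.] 0.64 [0.546 0.25  0.   ]
spare_mould_low [282. 276.] 0.77 [ 0.541 -0.171  0.   ]
spare_mould_top [275. 277.] 0.62 [ 0.541 -0.169  0.022]
tape_roll [176. 318.] 0.67 [0.664 0.221 0.   ]
cutters [264. 220.] 0.75 [ 0.408 -0.119  0.   ]
ink_bottle [138. 219.] 0.81 [0.353 0.418 0.   ]
```

View pics/a.png

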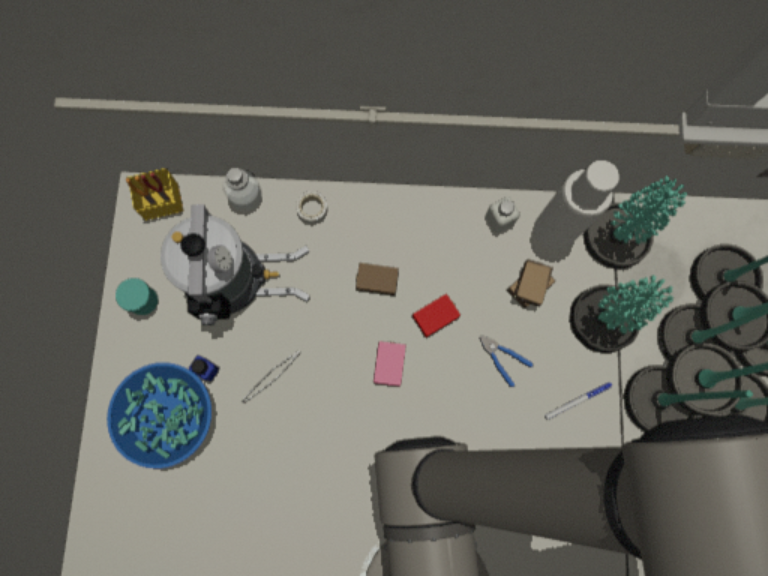

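View pics/b.png

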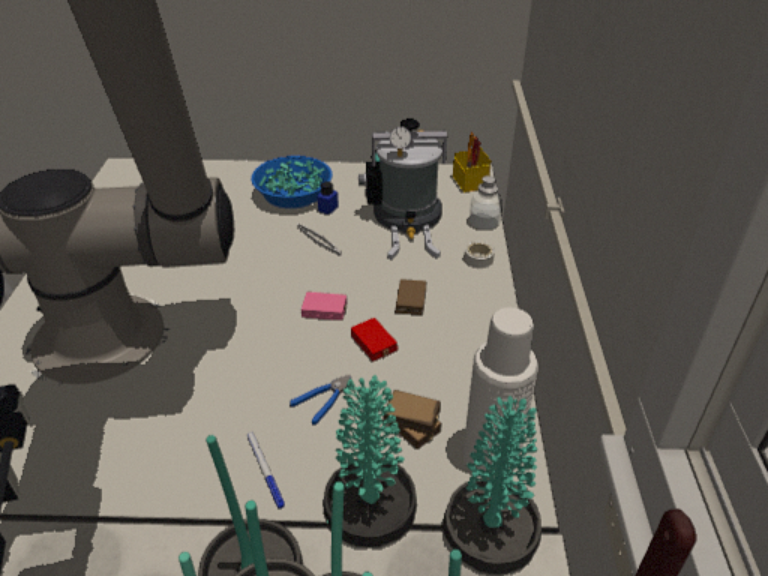

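The mould is the brown block at (377,279) in the enlarged top view. Things it could be confused with are the red block (436,315), the pink block (390,363) and the stacked brown spares (532,283). Next I move the wrist camera over it for a closer look.

```bash
python3 -m inch '[[[46,-41,-7,0],[46,-41,-7,0],[46,-41,-7,0],[46,-41,-7,0],[46,-41,-7,0],[46,-41,-7,0],[46,-41,-7,0],[46,-41,-7,0],[46,-41,-7,0],[46,-41,-7,0]]]' 1; python3 -m inch '[[[10,-10,0,0],[0,0,0,-0.18],[0,0,0,-0.18],[0,0,0,-0.18],[0,0,0,-0.18],[0,0,0,-0.18],[0,0,0,-0.18],[0,0,0,-0.18],[0,0,0,0],[0,0,0,0]]]'
python3 - <<'E'
from h import *
c=snap('wrist','w1.png'); print(np.round(c['T_tool_cam'],3).tolist(), c['fx'])
for p in [(.54,.25,0),(.53,.11,0),(.52,.4,0)]: print(p,w2px(c,p))
for l,z in dict(mould=0,sprue=.011,fork_mouth=0,nozzle_tip=.011,wax_injector=0).items():
    for d in place_of('wrist',l)[:3]: print(l,np.round(d['at'],0),round(d['conf'],2),np.round(px2w(c,d['at'],z),3))
E
```

```text
time: 2.65
tool_pos: [0.4745, 0.0237, 0.2972]
tool_rot: [3.141, -0.001, 0.291]
contact_force: [0.7, -0.9, 0.3]
opening: 0.0009
time: 3.9
tool_pos: [0.4802, 0.0337, 0.2966]
tool_rot: [-3.141, 0.0, 1.547]
contact_force: [0.5, 0.8, -0.0]
opening: 0.0001
[[0.0, -0.964, -0.265, 0.071], [1.0, 0.0, -0.001, -0.001], [0.001, -0.265, 0.964, -0.157], [0.0, 0.0, 0.0, 1.0]] 297.6625517315644
(0.54, 0.25, 0) [np.float64(-2.9485618499648183), np.float64(296.31263090573606)]
(0.53, 0.11, 0) [np.float64(105.91355058350001), np.float64(288.2426855351136)]
(0.52, 0.4, 0) [np.float64(-143.79726588238535), np.float64(281.35028294421767)]
mould [104. 292.] 0.75 [0.535 0.112 0.   ]
mould [129. 186.] 0.68 [0.378 0.081 0.   ]
mould [182. 248.] 0.58 [ 0.468 -0.003  0.   ]
sprue [204. 265.] 0.79 [ 0.493 -0.036  0.011]
sprue [135. 211.] 0.69 [0.416 0.072 0.011]
sprue [ 80. 293.] 0.63 [0.535 0.145 0.011]
nozzle_tip [ 79. 292.] 0.19 [0.533 0.146 0.011]
```

View pics/w1.png

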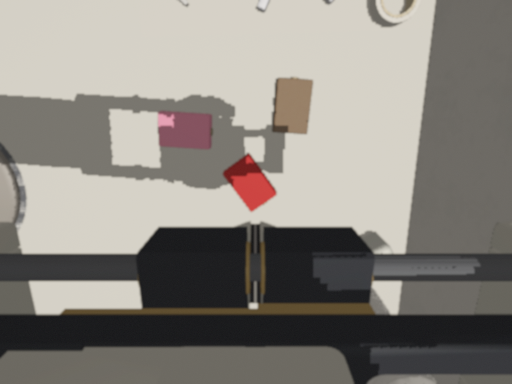

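The wrist picture shows the brown mould at (292,105), with the pink and red look-alikes at (185,130) and (249,182). The fork tips are just at the upper edge. I move closer to the fork.

```bash
python3 -m inch '[[[45,22,0,0],[45,22,0,0],[20,18,0,0],[0,0,0,0],[0,0,0,0]]]'
python3 - <<'E'
from h import *
c=snap('wrist','w2.png')
for l,z in dict(mould=0,sprue=.011,fork_mouth=0,nozzle_tip=.011,wax_injector=0).items():
    for d in place_of('wrist',l)[:3]: print(l,np.round(d['at'],0),round(d['conf'],2),np.round(px2w(c,d['at'],z),4))
cv2.imwrite('pics/w2b.png',cv2.resize(c['img'][:256,130:430],(750,640))[:600])
E
```

```text
time: 4.82
tool_pos: [0.5441, 0.1423, 0.2965]
tool_rot: [-3.141, 0.001, 1.55]
contact_force: [0.6, -0.1, 0.0]
opening: 0.0004
mould [177. 250.] 0.93 [0.5344 0.1127 0.    ]
mould [200. 152.] 0.58 [0.3768 0.0781 0.    ]
sprue [157. 250.] 0.85 [0.5353 0.1457 0.011 ]
sprue [206. 174.] 0.79 [0.4145 0.0711 0.011 ]
nozzle_tip [ 50. 248.] 0.47 [0.5368 0.2923 0.011 ]
```

View pics/w2b.png

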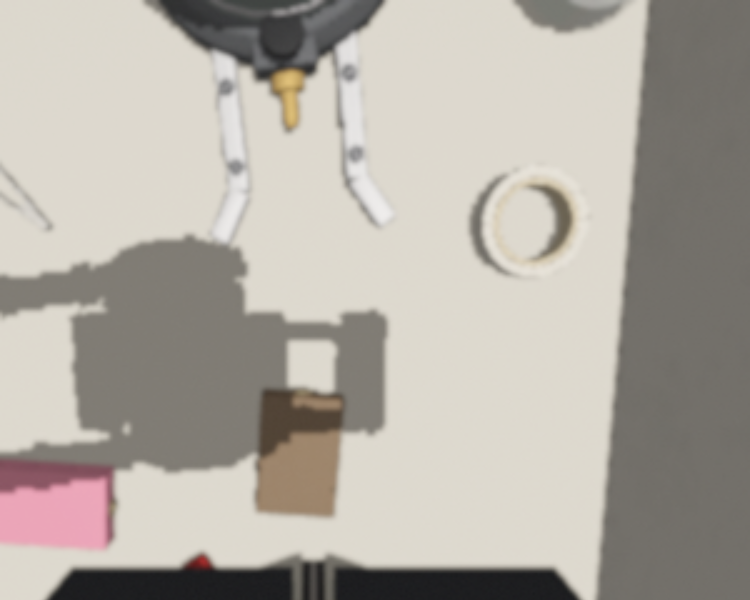

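```bash
cat > m.py <<'E'
from h import *
def W(c,x,y,z,s=2.5,ox=130,oy=0): return px2w(c,(y/s+oy,x/s+ox),z)[:2]
def inj(mouth,back):  # returns fork mouth, unit inward dir
    u=(back-mouth)/np.linalg.norm(back-mouth); return mouth,u
E
python3 - <<'E'
from m import *
c=snap('wrist')
# tool now same pose as in w2
L1,L0=W(c,249,183,.014),W(c,237,55,.014);R1,R0=W(c,347,178,.014),W(c,336,50,.014)
print('L',L1,L0,'R',R1,R0)
for a,b in((L1,L0),(R1,R0)): print('bar yaw',np.arctan2(*(b-a)[::-1]))
print('width',np.linalg.norm(R1-L1),np.linalg.norm(R0-L0),'mouth',(L1+R1)/2,'back',(L0+R0)/2)
tip=W(c,291,129,.011);root=W(c,287,92,.016);print('nozzle tip',tip,'root',root)
fl=W(c,213,236,.014);fr=W(c,393,216,.014);print('flare',fl,fr,(fl+fr)/2,np.linalg.norm(fr-fl))
q=[W(c,*p,.022) for p in((264,389),(343,395),(333,516),(257,511))]
q=np.array(q);print('mould c',q.mean(0),'front',q[:2].mean(0),'back',q[2:].mean(0))
d=q[:2].mean(0)-q[2:].mean(0);print('len',np.linalg.norm(d),'wid',np.linalg.norm(q[0]-q[1]),np.linalg.norm(q[3]-q[2]),'heading',np.arctan2(d[1],d[0]))
E
```

```text
L [0.51124588 0.26375024] [0.5076237  0.32730856] R [0.56546323 0.26520771] [0.56016559 0.32859354]
bar yaw 1.627724532806769
bar yaw 1.6541801110980643
width 0.054236933048897526 0.05255759816044981 mouth [0.53835455 0.26447898] back [0.53389465 0.32795105]
nozzle tip [0.53517999 0.29120663] root [0.53366954 0.30852564]
flare [0.48977406 0.23629783] [0.59101853 0.24484423] [0.54039629 0.24057103] 0.10160454661275051
mould c [0.53528305 0.11107732] front [0.5387643  0.14824655] back [0.53180179 0.0739081 ]
len 0.07466378981027083 wid 0.04623317775897102 0.0464646265145721 heading 1.4774091018494793
```

```bash
python3 -m inch '[[[0,0,0,-0.097],[-36,-7,0,0],[0,0,50,0],[0,0,50,0],[0,0,50,0],[0,0,50,0],[0,0,40,0],[0,0,0,0],[0,0,0,0]]]' -1
cat >> m.py <<'E'
M=np.array([.538,.2645]);A=1.647
def st(p):
    u=np.array([np.cos(A),np.sin(A)]);n=np.array([u[1],-u[0]]);d=np.array(p)[:2]-M;return np.round([d@u,d@n],4)
E
python3 - <<'E'
from m import *
c=snap('wrist','w3.png');s=observe();print(st(s['tool_pos']),s['tool_pos'][2],s['tool_rot'][2])
for l,z in dict(mould=0,sprue=.011,nozzle_tip=.011,fork_mouth=0).items():
    for d in place_of('wrist',l)[:2]: p=px2w(c,d['at'],z);print(l,np.round(d['at'],0),round(d['conf'],2),np.round(p,4),st(p))
E
```

```text
time: 6.3
tool_pos: [0.5415, 0.1064, 0.0582]
tool_rot: [3.139, 0.0, 1.648]
contact_force: [-0.9, 0.1, -0.2]
opening: 0.0861
[-0.1579 -0.0082] 0.05874170491348728 1.647666372959038
mould [225.  45.] 0.95 [0.3801 0.0796 0.    ] [-0.1724 -0.1716]
mould [199. 246.] 0.83 [0.5334 0.1122 0.    ] [-0.1515 -0.0162]
sprue [236.  86.] 0.96 [0.4177 0.0778 0.011 ] [-0.1769 -0.1342]
sprue [159. 254.] 0.76 [0.5375 0.1453 0.011 ] [-0.1188 -0.0096]
```

View pics/w3.png

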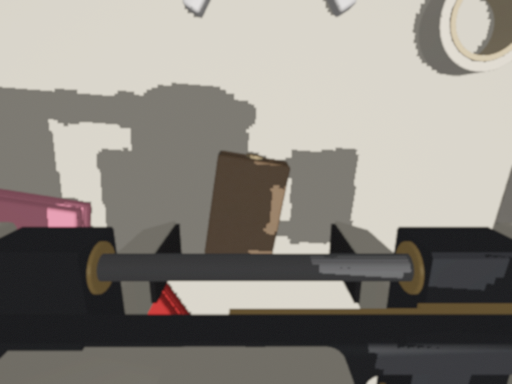

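The picture shows the mould, the only brown block here, between the open fingers, with its far corners at (220,152) and (288,166). The fork tips are at (195,5) and (345,5), and the red and pink blocks are clear. I lower and nudge it sideways with the left pad.

```bash
python3 -m inch '[[[0,0,30,0],[0,0,15,0],[0,0,7,0],[0,0,0,0],[0,4,0,0],[0,4,0,0],[0,3,0,0],[0,3,0,0],[0,3,0,0],[0,0,0,0]]]'
python3 -m inch '[[[0,3,0,0],[0,3,0,0],[0,2,0,0],[0,2,0,0],[0,0,0,0]]]'
python3 - <<'E'
from m import *
c=snap('wrist','w4.png');s=observe();print(st(s['tool_pos']),s['tool_pos'][2],s['tool_rot'][2])
for l,z in dict(mould=0,sprue=.011,nozzle_tip=.011,fork_mouth=0).items():
    for d in place_of('wrist',l)[:2]: p=px2w(c,d['at'],z);print(l,np.round(d['at'],0),round(d['conf'],2),np.round(p,4),st(p))
E
```

```text
time: 7.8
tool_pos: [0.5576, 0.1078, 0.0047]
tool_rot: [3.141, 0.0, 1.648]
contact_force: [0.4, 0.2, 0.0]
opening: 0.0921
time: 8.43
tool_pos: [0.5676, 0.1085, 0.0047]
tool_rot: [3.141, 0.0, 1.648]
contact_force: [-0.0, 1.5, 0.0]
opening: 0.0918
[-0.1578  0.0176] 0.004747877222608575 1.6477024860273515
mould [226. 221.] 0.78 [0.5465 0.1135 0.    ] [-0.1512 -0.003 ]
```

View pics/w4.png

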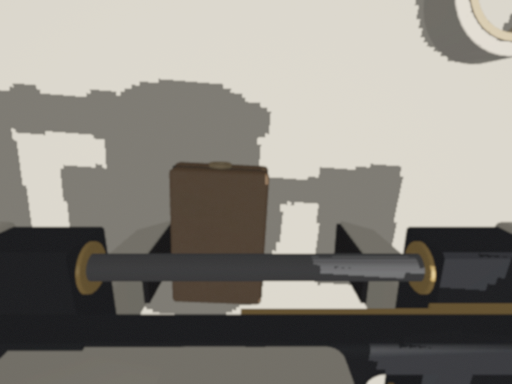

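The picture shows the mould squared up, with its front edge running (172,165) to (268,168), the sprue at (220,165), and its left side flush with the left pad. It needs another 3 mm sideways. After that I lift clear, go behind it and part-close the fingers.

```bash
python3 -m inch '[[[0,2,0,0],[0,1.5,0,0],[0,0,0,0],[0,-8,0,0],[0,-10,0,0],[0,0,-40,0],[-27,-2,0,0],[-27,-2,0,0],[0,0,0,0]]]'
python3 -m inch '[[[0,0,0,0],[0,0,0,0],[0,0,0,0],[0,0,0,0]]]' 0.435
python3 - <<'E'
from m import *
c=snap('wrist','w5.png');s=observe();print(st(s['tool_pos']),s['tool_pos'][2],s['tool_rot'][2],s['opening'])
for l,z in dict(mould=0,sprue=.011,nozzle_tip=.011,fork_mouth=0).items():
    for d in place_of('wrist',l)[:2]: p=px2w(c,d['at'],z);print(l,np.round(d['at'],0),round(d['conf'],2),np.round(p,4),st(p))
E
```

```text
time: 9.8
tool_pos: [0.5525, 0.0519, 0.0448]
tool_rot: [-3.142, 0.0, 1.645]
contact_force: [0.0, 0.7, -0.2]
opening: 0.0918
time: 10.3
tool_pos: [0.553, 0.0537, 0.0446]
tool_rot: [-3.142, 0.0, 1.648]
contact_force: [0.5, -0.5, 0.3]
opening: 0.0565
[-0.2115 -0.0011] 0.04464225397122848 1.6482486419498064 0.05242138395365713
mould [160.   8.] 0.63 [0.3806 0.0786 0.    ] [-0.1733 -0.171 ]
mould [125. 258.] 0.55 [0.5492 0.1157 0.    ] [-1.492e-01 -1.000e-04]
sprue [173.  51.] 0.9 [0.4169 0.0752 0.011 ] [-0.1796 -0.1352]
sprue [ 65. 260.] 0.74 [0.548  0.1511 0.011 ] [-0.1138  0.0013]
```

View pics/w5.png

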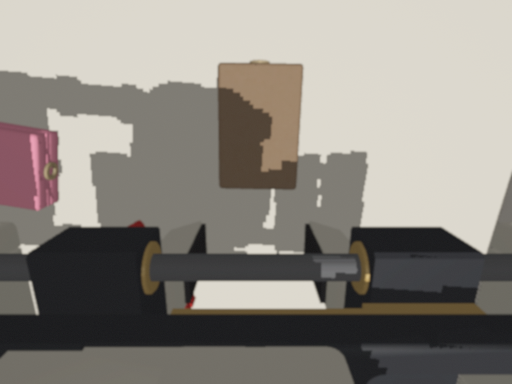

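The picture shows the mould squared and centred, with its top from (219,65) to (300,188) and the sprue at (260,63). The network puts it on the nozzle line to about 1 mm. I lower behind it and push forward to just short of the flare.

```bash
python3 -m inch '[[[0,1,0,0],[0,0,0,0],[0,0,20,0],[0,0,15,0],[0,0,4.5,0],[0,0,0,0],[6,0,0,0],[5,0,0,0],[4,0,0,0],[6,0,0,0]]]'
python3 -m inch '[[[8,0,0,0],[8,0,0,0],[8,0,0,0],[8,0,0,0],[8,0,0,0],[8,0,0,0],[8,0,0,0],[8,0,0,0],[8,0,0,0],[0,0,0,0]]]'
python3 - <<'E'
from m import *
c=snap('wrist','w6.png');s=observe();print(st(s['tool_pos']),s['tool_pos'][2],s['tool_rot'][2],s['opening'])
for l,z in dict(mould=0,sprue=.011,nozzle_tip=.011,fork_mouth=0).items():
    for d in place_of('wrist',l)[:2]: p=px2w(c,d['at'],z);print(l,np.round(d['at'],0),round(d['conf'],2),np.round(p,4),st(p))
E
```

```text
time: 11.8
tool_pos: [0.5526, 0.0745, 0.0055]
tool_rot: [3.141, 0.0, 1.648]
contact_force: [-0.7, -1.4, 1.7]
opening: 0.0261
time: 13.05
tool_pos: [0.5466, 0.1468, 0.0051]
tool_rot: [-3.141, -0.0, 1.649]
contact_force: [0.3, 0.5, -0.4]
opening: 0.0261
[-0.1183 -0.0004] 0.005042949690851076 1.6483245826774762 0.025811624695893227
mould [149. 254.] 0.64 [0.5415 0.1975 0.    ] [-0.0671 -0.0016]
sprue [ 77. 252.] 0.67 [0.5378 0.233  0.011 ] [-0.0314 -0.0026]
nozzle_tip [ 86. 502.] 0.54 [0.6582 0.2384 0.011 ] [-0.0352  0.1178]
```

View pics/w6.png

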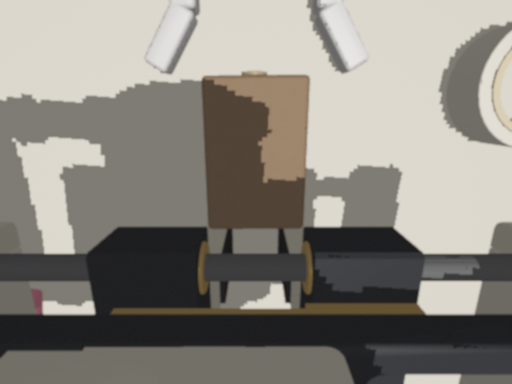

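The picture shows the mould with its front at row 77, columns 204 to 308, centred between the flare tips at (158,68) and (357,65). It is square and in line, so I continue between the bars at a slower speed.

```bash
python3 -m inch '[[[5,0,0,0],[5,0,0,0],[5,0,0,0],[5,0,0,0],[5,0,0,0],[5,0,0,0],[5,0,0,0],[4,0,0,0],[4,0,0,0],[0,0,0,0]]]'
python3 - <<'E'
from m import *
c=snap('wrist','w7.png');s=observe();print(st(s['tool_pos']),s['tool_pos'][2],s['tool_rot'][2],s['opening'],s['contact_force'])
for l,z in dict(mould=0,sprue=.011,nozzle_tip=.011,fork_mouth=0).items():
    for d in place_of('wrist',l)[:2]: p=px2w(c,d['at'],z);print(l,np.round(d['at'],0),round(d['conf'],2),np.round(p,4),st(p))
E
```

```text
time: 14.55
tool_pos: [0.5435, 0.1893, 0.0052]
tool_rot: [3.141, -0.0, 1.648]
contact_force: [0.1, 0.4, 0.8]
opening: 0.0262
[-0.0756 -0.0002] 0.005217184119501946 1.647995285910484 0.026375394579271308 [0.06614268 0.7992152  1.00746596]
mould [148. 255.] 0.82 [0.5388 0.2407 0.    ] [-0.0238 -0.0011]
sprue [ 75. 253.] 0.7 [0.535  0.2767 0.011 ] [ 0.0124 -0.002 ]
nozzle_tip [ 38. 256.] 0.7 [0.5352 0.2925 0.011 ] [ 0.0281 -0.0006]
```

View pics/w7.png

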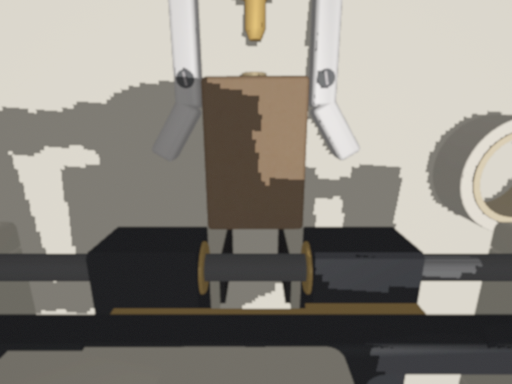

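The picture shows the mould's front between the parallel bars, with bends at (200,105) and (313,103). The sprue at (253,75) faces the free nozzle tip at (255,38), about 15 mm apart, so the waypoint pose is held. I advance gently and watch the force.

```bash
python3 -m inch '[[[3,0,0,0],[3,0,0,0],[3,0,0,0],[2,0,0,0],[2,0,0,0],[0,0,0,0],[0,0,0,0]]]'; python3 -m inch '[[[1.5,0,0,0],[1.5,0,0,0],[0,0,0,0],[0,0,0,0]]]';python3 -m inch '[[[1.5,0,0,0],[0,0,0,0],[0,0,0,0]]]'; python3 -m inch '[[[1.5,0,0,0],[0,0,0,0],[0,0,0,0]]]'
```

```text
time: 15.68
tool_pos: [0.5425, 0.202, 0.0051]
tool_rot: [-3.142, -0.0, 1.648]
contact_force: [-0.3, 0.5, 0.4]
opening: 0.026
time: 16.18
tool_pos: [0.5423, 0.205, 0.0052]
tool_rot: [3.142, -0.0, 1.648]
contact_force: [-0.2, -0.7, -0.7]
opening: 0.0258
time: 16.55
tool_pos: [0.5422, 0.2062, 0.0052]
tool_rot: [-3.142, 0.0, 1.648]
contact_force: [0.4, -2.2, 0.9]
opening: 0.0257
time: 16.92
tool_pos: [0.5421, 0.2077, 0.0052]
tool_rot: [-3.142, 0.0, 1.648]
contact_force: [0.3, -4.8, 0.5]
opening: 0.0261
```

```bash
python3 -m inch '[[[1.5,0,0,0],[0,0,0,0],[0,0,0,0]]]'; python3 -m inch '[[[1.5,0,0,0],[0,0,0,0],[0,0,0,0]]]'
python3 - <<'E'
from m import *
f=[];
for i in range(8):
    c=snap('wrist'); s=observe(); f.append(np.r_[s['contact_force'],s['tool_pos']])
print(np.round(np.mean(f,0),4),np.round(np.std(f,0),2)[:3],st(s['tool_pos']))
for l,z in dict(mould=0,sprue=.011,nozzle_tip=.011).items():
    for d in place_of('wrist',l)[:1]: p=px2w(c,d['at'],z);print(l,np.round(d['at'],0),round(d['conf'],2),st(p))
E
```

```text
time: 17.3
tool_pos: [0.5419, 0.2093, 0.0052]
tool_rot: [-3.142, 0.0, 1.648]
contact_force: [1.4, -5.0, 1.5]
opening: 0.0258
time: 17.68
tool_pos: [0.5418, 0.2108, 0.0052]
tool_rot: [-3.142, 0.0, 1.648]
contact_force: [-1.0, -4.2, 1.2]
opening: 0.026
[ 0.2555 -5.1063  1.0917  0.5418  0.2108  0.0052] [0.29 0.49 0.55] [-0.0538 -0.0003]
mould [150. 256.] 0.62 [-0.0034 -0.0001]
nozzle_tip [ 78. 260.] 0.66 [0.0322 0.0015]
```

```bash
python3 -m inch '[[[1,0,0,0],[0,0,0,0],[0,0,0,0],[0,0,0,0]]]'
python3 - <<'E'
from m import *
f=[];
for i in range(10):
    c=snap('wrist'); s=observe(); f.append(np.r_[s['contact_force'],s['tool_pos']])
print(np.round(np.mean(f,0),4),np.round(np.std(f,0),2)[:3],st(s['tool_pos']))
cv2.imwrite('pics/w8.png',cv2.resize(c['img'][:250,130:400],(648,600)))
E
```

```text
time: 18.73
tool_pos: [0.5418, 0.2116, 0.0052]
tool_rot: [-3.142, 0.0, 1.648]
contact_force: [0.2, -5.7, 0.7]
opening: 0.0261
[ 2.8710e-01 -5.9168e+00  1.3409e+00  5.4180e-01  2.1160e-01  5.2000e-03] [0.34 0.39 0.53] [-0.053  -0.0002]
```

View pics/w8.png

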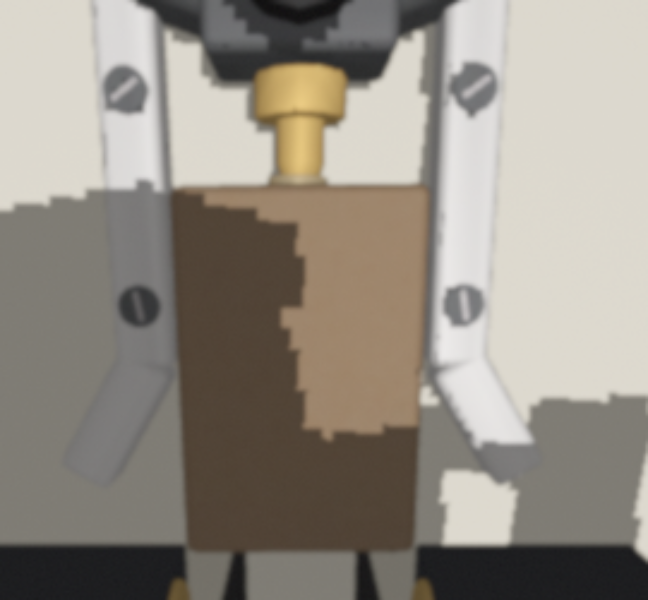

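The picture shows the nozzle at (298,180) seated in the sprue ring, with the mould square between the bars and the flare clear of the fingers. The push is steady at about 5.9 N, so I hand in.

```bash
python3 -c "
from cell import *
print(observe()['contact_force']); print(hand_in())"
```

```text
[-0.10686754 -5.44462581  1.12135566]
the job is handed in; nothing more can be done
None
```

I pressed the mould onto the sprung nozzle and handed the job in, with the part-open fingers still pushing it. No verdict was reported.

- **Moving it:** I squared the mould and shifted it about 17 mm sideways with the inside of one open finger, without gripping it. Then I pushed it from behind, fingers part-open, along the nozzle line and between the bars. I paused with the sprue about 15 mm short of the free nozzle before pressing on.
- **Last checks:** The steady push averaged 5.9 N, which fits about 6 mm of the nozzle's 8 mm. Tool travel after first contact was also about 6 mm. The last picture showed the nozzle in the sprue ring, the mould square between the bars, and the fingers clear of the flared ends.
- **Not measured directly:** I inferred nozzle depth from force and travel only. Just before the last 1 mm of push, the network put the mould's centre 0.1 mm off the nozzle line and the nozzle tip 1.5 mm off. That is within the 2 mm camera calibration.
- **Other items:** I did not touch the spares, tools, tape or bottles, as far as the pictures showed, but I did not measure their positions again at the end.

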